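Sort two tested metal specimens through a diverter chute

TASK

Sort the two compression specimens through the diverter box; its lever always leans away from the side it opens. First swing the lever fully over to open the square tray's side and drop the tall, slim, uncrushed cylinder in at the mouth so it lands in the square tray; then swing the lever fully over the other way, drop the short, squat, barrel-shaped crushed one in so it lands in the round tub, and leave the lever there.

Things in the scene. Friction and masses are not known exactly. Their poses are not given: they have to be found in the camera images.
- sound_mid (a point): Centre (half-way up) of the tall uncrushed specimen: a plain aluminium cylinder, 25 mm in diameter and 50 mm tall, 66 g, standing upright on the work surface (centre 25 mm above it).
- crushed_mid (a point): Centre (half-way up) of the crushed specimen: a squat aluminium barrel, 24 mm tall, 32 mm in diameter at its flat ends, 37 mm at mid-height, 66 g, standing upright on the work surface (centre 12 mm above it). The other metal pieces around both specimens (platen disc with a stub, dark ring, dog-bone bar, wedge, spanner) are not part of the job.
- diverter: Fixed diverter box with a small yaw. Origin: centre of its underside on the table; x away from the robot, y to its left. Open mouth above the origin: rim 245 mm up, 100 (x) by 135 mm (y) inside. Slopes lead under a clear closed hood (134 mm high, to y = +-158) to the round tub (136 mm, at y = +100) and square tray (136 mm, at y = -100), 50 mm high. Release at mid-mouth, just above the rim.
- flap (a joint): Angle of flap and lever, which turn together about the diverter's x axis through y = 0, 130 mm up. 0: upright. Positive: lever leans to the diverter's -y and parts go to +y, into the round tub; stop +0.52. Negative: leans to +y, parts go to -y, into the square tray; stop -0.52. Fully over: within 0.17 of the stop. Friction (0.15 N m, about 1 N at the handle) keeps it where left.
- lever_grip (a point): Point on the axis of the lever's grey plastic round handle (22 mm in diameter), 140 mm from the hinge axis, outside the box on the robot's side (diverter x = -97 mm). The handle ends, rounded, 31 mm beyond this point (top 301 mm above the table when upright) and starts 40 mm below it, on a 12 mm rod. Push it sideways or pinch it from above; it swings 73 mm to each side of upright.
There are look-alikes about, which are no part of the job. What is shaped like the part that bears sound_mid but blue or green is not meant.

How it is judged:
By the outcome, as a careful person would: the job done as asked, in the order asked, and still so for the second after the job is handed in, with the robot touching nothing.
It also fails if it takes over 72 s, if anything falls off the work surface, if the arm or the gripper's body presses on something with over 40 N, if the wrist force passes 120 N, or if a joint passes its speed limit or range.

ROBOT

A 6-joint arm with a two-finger parallel gripper is mounted at the origin on the work surface. World frame = base frame: x ahead of the robot, y to its left, z up, the work surface at z = 0. Lengths are in m, angles in rad, forces in N, time in s.
With the tool pointing down it reaches from about 0.25 to 0.8 m from the base axis. Payload 3.9 kg.
Tool frame: the origin (TCP) lies midway between the tips of the shut fingers; the grasp point (between the pads) lies 19 mm behind it; z points along the fingers, y is the direction in which the jaws open and shut (so a half turn about z gives the same grasp; the last joint's range is limited). The gripper opens to 85 mm and grips with 20 to 120 N. Pads are 22 mm wide; open, the fingers measure 114 mm over their backs; the gripper's body (76 mm by 85 mm) begins 54 mm behind the grasp point. The pads swing forward as they close: fully open they stand 13 mm farther back than shut.
Start: joints at [-1.201, 0.26, -0.138, 1.173, 0, 1.571], TCP at [0.19, -0.49, 0.231] pointing down, gripper open.
Joint ranges: [-2.78, 2.78], [-0.83, 1.72], [-1.28, 1.37], [-1.9, 2.12], [-1.57, 1.48], [-3.14, 3.14]. Speed limits (rad/s): [2.57, 2.57, 3.14, 3.14, 3.14, 3.14].

INTERFACE

Orientations are given as a unit quaternion [w, x, y, z].
In Python, from station import * gives the robot as it stands. Calls block until the motion is done:
- movep(position, orientation): joint-space move of the TCP to a pose.
- movel(position, orientation=None, speed=0.15, f_stop=None): straight line of the TCP; orientation=None keeps the orientation; speed is the mean speed in m/s. With f_stop (N) it stops when the force on the tool has changed by that much, and returns True; else False.
- goto_joints(angles): joint-space move.
- gripper_to(opening): finger opening in m; the grip force is fixed at half the most; returns when the fingers have stopped.
- dwell(seconds).
- inverse_kinematics(position, orientation): joint angles nearest the present ones, or None.
- read_state(): the state.
- read_camera(name): name is "scene" or "top" or "wrist"; returns a dict with "pixels" (384x512x3 uint8, blue, green, red), "fx", "fy", "cx", "cy" (pixels), "R" (3x3) and "t" (3): a world point X has camera coordinates R X + t; the wrist camera has in their place "T_tool_cam" (4x4, takes a point from camera to tool coordinates, whose origin is the TCP and whose axes are the flange's). Camera axes: x right, y down, z forward; pixel columns grow to the right and rows downward; lengths in m; the calibration is good to about 2 mm. A picture is of the moment at which its call begins: read the wrist's pose just before it. There is no depth.
A pose or a line that the arm cannot do raises PlanningError and nothing moves.
- sign_off(): hands the job in, once; it reports no verdict.
The state is a dict: "time_s": time; "qpos": joint angles; "joint_velocities": joint speeds; "joint_torque": joint torques, N m; "eef_pos": TCP position; "eef_rot": TCP orientation; "force": force on the tool from outside, world axes, zero at the start; "moment": the same for the moment, N m; "opening": finger opening in m.
Only numpy, scipy, OpenCV 4.12 (cv2) and the standard library are available. Lean on these libraries where they do the work, as an engineer would, in place of code of your own. Each camera call takes 0.05 s, during which the arm holds its last target. There are 200 camera calls.

## Working session

There is one attempt and no reset: what is moved stays moved. The work goes in short steps, each a Python script; the robot and the scene stay as the last script left them, time stands still between calls to the robot, and variables do not carry over. Pictures are saved under pics/ and viewed, about 8 in all and at most 12, crops included, and the job is handed in when it is done.

```bash
mkdir -p pics; ls; python3 - <<'E'
from station import *
import cv2,json,numpy as np
for n in ("scene","top"):
    c=read_camera(n); cv2.imwrite(f"pics/{n}0.png",cv2.resize(c["pixels"],(800,600),interpolation=cv2.INTER_CUBIC))
    np.savez(f"{n}0.npz",**c)
    print(n,c["fx"],c["fy"],c["cx"],c["cy"],np.round(c["R"],4).tolist(),np.round(c["t"],4).tolist())
s=read_state();print(s["time_s"],s["eef_pos"],s["eef_rot"],s["opening"])
E
```

```text
pics
scene 446.0728456208649 446.0728456208649 256.9419549531939 186.26415176942402 [[-0.3434, 0.939, 0.0185], [0.5077, 0.2022, -0.8375], [-0.7901, -0.2782, -0.5462]] [0.2171, -0.1066, 1.3816]
top 369.90013735062314 369.90013735062314 251.24515952352115 194.74338796122743 [[-0.0013, -0.9994, 0.0356], [-0.9956, -0.0021, -0.0936], [0.0936, -0.0356, -0.995]] [-0.0755, 0.5394, 0.9036]
0.1 [ 0.18952315 -0.48893393  0.23054519] [-8.67586018e-04  9.82954911e-01  1.83844664e-01 -1.72906081e-04] 0.08502028475006414
```

View pics/top0.png

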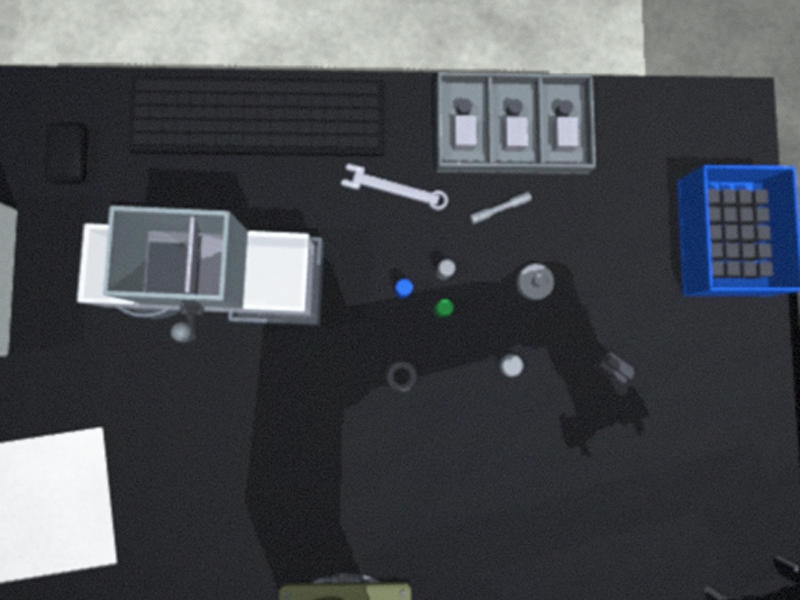

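View pics/scene0.png

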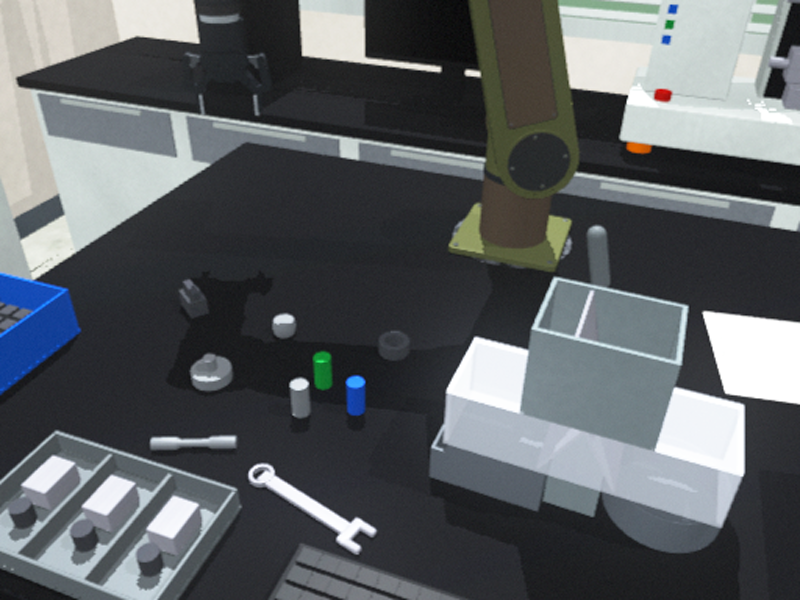

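Top view (800×600 px): bare grey tall cylinder at (447,268). Its blue (403,288) and green (444,308) look-alikes are excluded by colour. The squat barrel is at (512,365). Other round items are the platen (535,281) and the ring (402,376). The box mouth is at about (168,253) and the lever knob at (182,332). I'll check these in one close crop.

```bash
python3 - <<'E'
import cv2,numpy as np
t=np.load("top0.npz")["pixels"];s=np.load("scene0.npz")["pixels"]
def crop(im,x,y,w,h): return cv2.resize(im[y:y+h,x:x+w],(400,300),interpolation=cv2.INTER_CUBIC)
a=crop(t,50,125,120,90); b=crop(s,270,135,240,180); c=crop(t,240,150,120,90); d=crop(s,100,180,160,120)
cv2.imwrite("pics/crops.png",np.vstack([np.hstack([a,b]),np.hstack([c,d])]))
E
```

```text
(no output)
```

View pics/crops.png

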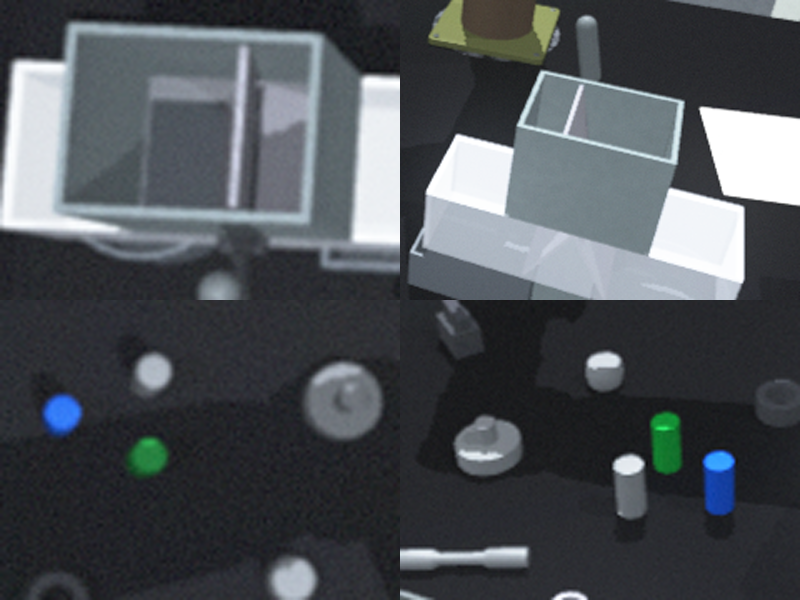

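```bash
cat >h.py <<'E'
import numpy as np, cv2
def proj(c,X):
    q=np.atleast_2d(X)@c["R"].T+c["t"]; return np.c_[c["fx"]*q[:,0]/q[:,2]+c["cx"],c["fy"]*q[:,1]/q[:,2]+c["cy"]]
def back(c,uv,z):
    d=np.array([(uv[0]-c["cx"])/c["fx"],(uv[1]-c["cy"])/c["fy"],1.])@c["R"]; o=-c["R"].T@c["t"]
    return o+d*(z-o[2])/d[2]
def cc(p,x0,y0,s): return (np.asarray(p,float)+.5)*s-.5+[x0,y0]
def div(p,X):
    c,s=np.cos(p[2]),np.sin(p[2]); X=np.atleast_2d(X)
    return np.c_[p[0]+c*X[:,0]-s*X[:,1],p[1]+s*X[:,0]+c*X[:,1],X[:,2]]
def lev(f,r): return [-.097,-r*np.sin(f),.130+r*np.cos(f)]
E
python3 - <<'E'
from h import *
from scipy.optimize import least_squares
T=dict(np.load("top0.npz"));S=dict(np.load("scene0.npz"))
a=cc([(76,36),(315,47),(301,212),(65,204)],50,125,.3)
b=cc([(144,77),(279,102),(274,158),(124,124)],270,135,.6)
x,y,z=.05,.0675,.245
Ca=[(x,y,z),(x,-y,z),(-x,-y,z),(-x,y,z)];Cb=[(-x,-y,z),(-x,y,z),(x,y,z),(x,-y,z)]
tipT=cc((220,292),50,125,.3);tipS=cc((187,16+11*.6/.6),270,135,.6)
tipS=cc((187,24),270,135,.6)
def r(p): return np.r_[(proj(T,div(p,Ca))-a).ravel(),(proj(S,div(p,Cb))-b).ravel(),(proj(T,div(p,lev(p[3],.16)))-tipT).ravel(),(proj(S,div(p,lev(p[3],.16)))-tipS).ravel()]
s=least_squares(r,[.45,.3,0,0],loss="soft_l1");print(s.x,np.round(r(s.x),1))
np.save("div.npy",s.x)
for n,uvT,uvS,zt in (("sound",cc((153,72),240,150,.3),cc((229,165),100,180,.4),.05),("crushed",cc((293,280),240,150,.3),cc((205,60),100,180,.4),.024)):
    X=back(T,uvT,zt);print(n,X,back(S,uvS,zt),uvT,uvS,proj(S,X),np.hypot(*X[:2]))
E
```

```text
[ 0.58150179  0.21071771 -0.02943933  0.23501379] [-0.6 -0.6 -1.3 -1.3 -0.1  0.7 -1.3  0.8  0.1 -2.5 -0.8 -0.4 -1.6  0.4
 -0.3 -0.1 -0.4 -0.1 -0.4  0.7]
sound [ 0.59583118 -0.15946318  0.05      ] [ 0.59844126 -0.15841962  0.05      ] [285.55 171.25] [191.3 245.7] [[191.4262468 244.8108632]] 0.6168008626744432
crushed [ 0.44178928 -0.26734901  0.024     ] [ 0.44033518 -0.26738     0.024     ] [327.55 233.65] [181.7 203.7] [[181.42860723 204.02206483]] 0.5163847988069867
```

Fits agree: the rim residuals are about 1–2 px, and the two cameras give the specimen positions within 3 mm. The lever is at about +0.24 rad. First I push the lever to −0.52 (toward +y).

```bash
cat >>h.py <<'E'
D=np.load("div.npy") 
def Q(psi): return [0.,float(np.cos(psi/2)),float(np.sin(psi/2)),0.]
def W(x,y,z): return [float(v) for v in div(D,(x,y,z))[0]]
E
python3 - <<'E'
from station import *
from h import *
q=Q(D[2])
gripper_to(0.0)
movel([.19,-.49,.36],speed=.3)
movep(W(-.097,-.11,.36),q)
movel(W(-.097,-.11,.25),speed=.2)
print(read_state()["time_s"],read_state()["force"])
print(movel(W(-.097,.065,.25),speed=.08,f_stop=10))
s=read_state();print(s["time_s"],s["force"],s["eef_pos"],"target end",W(-.097,.043,.25))
p=s["eef_pos"];movel([p[0],p[1]-.03,p[2]],speed=.15)
movel([p[0],p[1]-.03,.36],speed=.3)
c=read_camera("top");cv2.imwrite("pics/top1.png",cv2.resize(c["pixels"][120:240,30:190],(640,480),interpolation=cv2.INTER_CUBIC))
print(read_state()["time_s"], proj(c,div(D,lev(-.52,.16))),proj(c,div(D,lev(-.35,.16))))
E
```

```text
5.85 [ 0.92286705 -0.34615014  0.64201943]
True
6.7417 [-0.45064697 -1.22683931  5.8128708 ] [0.48279377 0.14937494 0.25113471] target end [0.48580952862393756, 0.25655428232096633, 0.25]
7.6417 [[ 53.21600555 210.66744225]] [[ 64.05081827 210.75524632]]
```

View pics/top1.png

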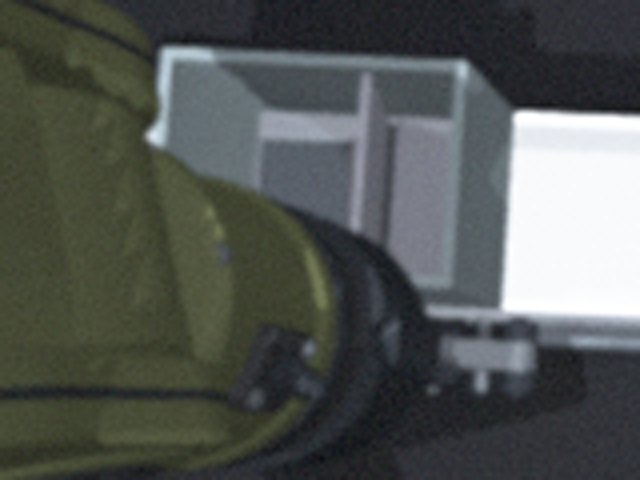

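The picture shows the arm over the box and the flap edge still at about (360,150), so the lever hardly moved. The stop tripped on first contact. I'll retry with a higher threshold, 10 mm lower.

```bash
python3 - <<'E'
from station import *
from h import *
movel(W(-.097,-.10,.36),speed=.3)
movel(W(-.097,-.10,.24),speed=.25)
for y in (-.03,.01,.04,.065):
    r=movel(W(-.097,y,.24),speed=.06,f_stop=22)
    s=read_state();print(y,r,s["time_s"],np.round(s["force"],1),np.round(s["eef_pos"],4), W(-.097,y,.24)[1])
    if r: break
E
```

```text
-0.03 False 9.8417 [ 1.5 -1.4  1.7] [0.484  0.1833 0.2402] 0.18358591363420096
0.01 False 10.6583 [-0.   0.1  0.2] [0.4846 0.2237 0.2398] 0.22356858140777103
0.04 False 11.3083 [ 0.   0.5 -0.1] [0.4857 0.2539 0.2399] 0.2535555822379486
0.065 True 11.6 [ 1.  -4.6  5.3] [0.4856 0.2573 0.2397] 0.2785447495964299
```

It stopped at diverter y = +0.044 m, and I expected about +0.043 at the stop. Next I retreat and pick the sound specimen, checking the lever once the arm is clear.

```bash
python3 - <<'E'
from station import *
from h import *
movel(W(-.097,0.015,.24),speed=.2)
movel(W(-.097,0.015,.34),speed=.3)
q=Q(-.6435); X=[.597,-.159]
movep(X+[.20],q)
gripper_to(.06)
c=read_camera("top")
a=cv2.resize(c["pixels"][120:240,30:190],(400,300),interpolation=cv2.INTER_CUBIC)
st=read_state(); w=read_camera("wrist")
cv2.imwrite("pics/c2.png",np.hstack([a,cv2.resize(w["pixels"],(400,300))]))
# predicted wrist pixel of sound top
from scipy.spatial.transform import Rotation as R
qq=st["eef_rot"];M=np.eye(4);M[:3,:3]=R.from_quat([qq[1],qq[2],qq[3],qq[0]]).as_matrix();M[:3,3]=st["eef_pos"]
P=np.linalg.inv(M@w["T_tool_cam"]);w["R"],w["t"]=P[:3,:3],P[:3,3]
np.savez("w2.npz",**w)
print(st["time_s"],proj(w,X+[.05])*400/512,proj(w,X+[0.0])*400/512)
print((proj(c,div(D,[lev(-.52,.16),lev(-.35,.16)]))-[30,120])*2.5)
E
```

```text
14.6083 [[198.31557991 138.22965648]] [[198.42743417 129.96352042]]
[[ 58.04001388 226.66860563]
 [ 85.12704568 226.8881158 ]]
```

View pics/c2.png

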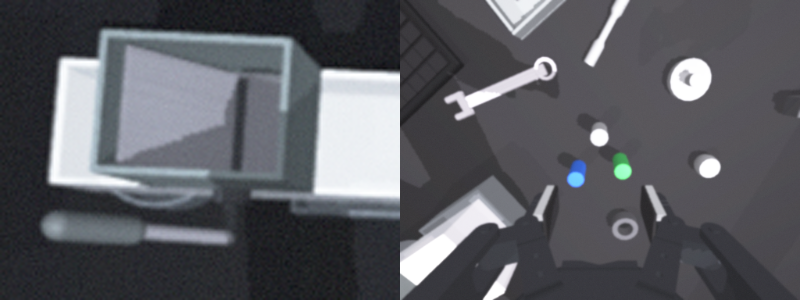

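The lever knob sits at (57,227), against (58,227) predicted for −0.52, so it is fully over. The sound specimen is at (199,136) in the wrist view, against (198,138) predicted. Now grasp and drop.

```bash
python3 - <<'E'
from station import *
from h import *
q=Q(-.6435)
r=movel([.597,-.159,.012],q,speed=.15,f_stop=20)
gripper_to(0.0); s=read_state();print(r,s["opening"],s["eef_pos"],s["time_s"])
if s["opening"]>.018:
    movel([.597,-.159,.33],speed=.3)
    movep(W(0,0,.33),Q(D[2]))
    movel(W(0,0,.27),speed=.15)
    s=read_state();print(s["opening"],s["eef_pos"],W(0,0,.27))
    gripper_to(.06); dwell(.2)
    movel(W(0,0,.36),speed=.3)
    movep([.4418,-.267,.2],Q(0.2))
    gripper_to(.08)
    a=read_camera("top")["pixels"][120:240,30:190];b=read_camera("scene")["pixels"]
    st=read_state()
    w=read_camera("wrist")["pixels"]
    cv2.imwrite("pics/c3.png",np.hstack([cv2.resize(b[130:370,230:512],(400,340)),cv2.resize(a,(400,340))]))
    cv2.imwrite("pics/w3.png",w)
    print(st["time_s"],st["eef_pos"])
E
```

```text
False 0.02274674020553323 [ 0.5975996  -0.15915898  0.01280954] 16.4833
0.022711155833494347 [0.58182689 0.20988385 0.2704594 ] [0.5815017898028412, 0.21071771230892794, 0.27]
25.4083 [ 0.4418286  -0.26698757  0.20001699]
```

View pics/c3.png

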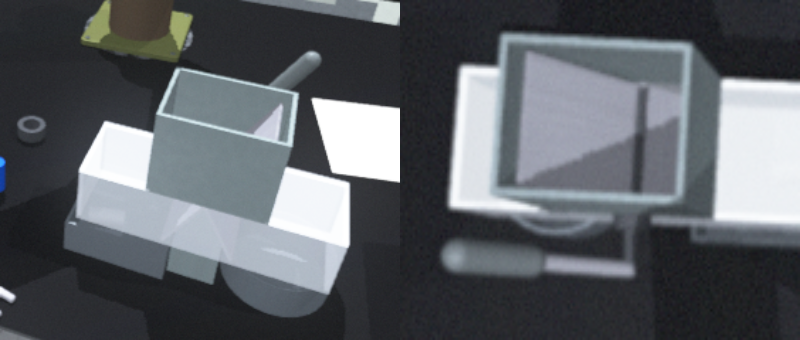

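The lever is still over toward +y and the mouth looks empty. The cylinder isn't visible through the hood, so I'll compare contrast-boosted before/after crops of the tray.

```bash
python3 - <<'E'
from station import *
from h import *
b=read_camera("scene")["pixels"];b0=np.load("scene0.npz")["pixels"];t=read_camera("top")["pixels"];t0=np.load("top0.npz")["pixels"]
f=lambda i:cv2.convertScaleAbs(cv2.resize(i,(400,300),interpolation=cv2.INTER_CUBIC),alpha=1.0)
cl=cv2.createCLAHE(4,(4,4))
g=lambda i:cv2.cvtColor(cl.apply(f(i)[:,:,1]),cv2.COLOR_GRAY2BGR)
C=lambda i:i[230:335,265:405]
E=lambda i:i[135:215,75:215]
cv2.imwrite("pics/c4.png",np.vstack([np.hstack([g(C(b0)),g(C(b))]),np.hstack([g(E(t0)),g(E(t))])]))
E
```

```text
(no output)
```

View pics/c4.png

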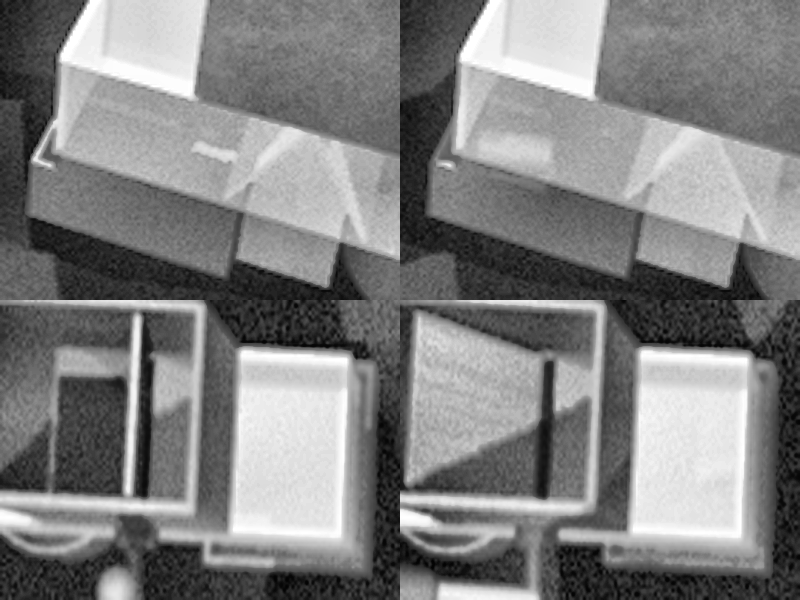

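```bash
python3 - <<'E'
from h import *
T=dict(np.load("top0.npz"));S=dict(np.load("scene0.npz"))
c,s=np.cos(D[2]),np.sin(D[2])
for C,uv in((S,(305,282)),(T,(185,180))):
    for z in (.015,.05):
        d=back(C,uv,z)[:2]-D[:2]; print(uv,z,np.round([c*d[0]+s*d[1],-s*d[0]+c*d[1]],3))
E
```

```text
(305, 282) 0.015 [ 0.001 -0.128]
(305, 282) 0.05 [ 0.036 -0.121]
(185, 180) 0.015 [-0.    -0.118]
(185, 180) 0.05 [-0.005 -0.123]
```

Both cameras put the new shape at diverter (0, −0.12, z≈0.015), so the cylinder is lying in the square tray. Now swing the lever the other way and fetch the crushed specimen.

```bash
python3 - <<'E'
from station import *
from h import *
q=Q(D[2])
gripper_to(0.0)
movel([.4418,-.267,.36],speed=.3)
movep(W(-.097,.15,.36),q)
movel(W(-.097,.15,.24),speed=.25)
for y in (.07,.03,-.01,-.036,-.065):
    r=movel(W(-.097,y,.24),speed=.06 if y<.07 else .12,f_stop=22)
    s=read_state();p=np.array(s["eef_pos"]);print(y,r,s["time_s"],np.round(s["force"],1),np.round(p,4),W(-.097,y,.24)[1])
    if r: break
movel([p[0],p[1]+.03,.24],speed=.2)
movel([p[0],p[1]+.03,.36],speed=.3)
X=[.4415,-.267]
movep(X+[.2],Q(.2)); gripper_to(.075)
a=read_camera("top"); st=read_state(); w=read_camera("wrist")
from scipy.spatial.transform import Rotation as R
qq=st["eef_rot"];M=np.eye(4);M[:3,:3]=R.from_quat([qq[1],qq[2],qq[3],qq[0]]).as_matrix();M[:3,3]=st["eef_pos"]
P=np.linalg.inv(M@w["T_tool_cam"]);w["R"],w["t"]=P[:3,:3],P[:3,3]
cv2.imwrite("pics/c5.png",np.hstack([cv2.resize(a["pixels"][120:240,30:190],(400,300)),cv2.resize(w["pixels"],(400,300))]))
print(st["time_s"],proj(w,X+[.024])*400/512,(proj(a,div(D,[lev(.52,.16),lev(.35,.16)]))-[30,120])*2.5)
E
```

```text
0.07 True 32.1417 [0.6 1.4 4.3] [0.4883 0.3074 0.2437] 0.2835425830681262
37.7917 [[198.68856347 133.00390372]] [[278.9712856  233.18247228]
 [240.24503679 231.46470151]]
```

View pics/c5.png

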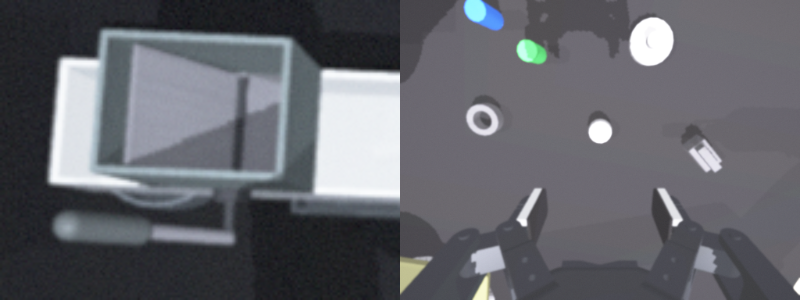

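The wrist view shows the barrel at (199,131), as predicted. In the top view the lever knob is at (70,226), so it barely moved. The push tripped on contact again at 0.12 m/s. I'll redo it at 0.06 m/s, retrying if it trips early.

```bash
python3 - <<'E'
from station import *
from h import *
q=Q(D[2])
gripper_to(0.0)
movel([.4415,-.267,.30],speed=.4)
movep(W(-.097,.125,.33),q)
movel(W(-.097,.125,.24),speed=.25)
for i in range(4):
    r=movel(W(-.097,-.065,.24),speed=.06,f_stop=28)
    s=read_state();p=np.array(s["eef_pos"])
    y=-np.sin(D[2])*(p[0]-D[0])+np.cos(D[2])*(p[1]-D[1])
    print(r,s["time_s"],np.round(s["force"],1),np.round(p,4),round(y,4))
    if y<-.03: break
movel([p[0],p[1]+.03,.24],speed=.2)
movel([p[0],p[1]+.03,.34],speed=.4)
movep([.4415,-.267,.12],Q(.2)); gripper_to(.075)
a=read_camera("top")
cv2.imwrite("pics/c6.png",cv2.resize(a["pixels"][120:240,30:190],(400,300)))
print(read_state()["time_s"])
E
```

```text
True 44.6583 [-1.4  0.8  5.4] [0.4872 0.3026 0.2453] 0.0891
True 45.4333 [-1.5  0.8  4.6] [0.4868 0.29   0.2502] 0.0765
True 46.1917 [-1.2  1.1  6.1] [0.4863 0.2751 0.2545] 0.0615
True 46.9333 [-0.8 -0.   6.8] [0.4856 0.257  0.2575] 0.0435
52.5333
```

View pics/c6.png

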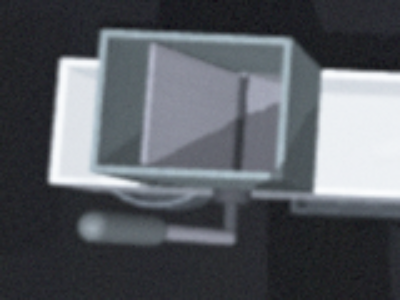

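The knob is now at (92,228), about −0.30 rad, so the lever is only part way. The finger was at z=0.24 and the handle tip met the wider knuckles and pushed the hand up. I'll push higher, at z≈0.26, with the pads. To save time I'll carry the barrel in the grip, so the finger's back does the pushing.

```bash
python3 - <<'E'
from station import *
from h import *
q=Q(D[2])
r=movel([.4415,-.267,.004],speed=.15,f_stop=20)
gripper_to(0.0); s=read_state();print(r,s["opening"],s["eef_pos"],s["time_s"])
assert s["opening"]>.028
movel([.4415,-.267,.35],speed=.4)
movep(W(-.097,.105,.35),q)
movel(W(-.097,.105,.264),speed=.25)
for i in range(5):
    r=movel(W(-.097,-.021,.253),speed=.08,f_stop=30)
    s=read_state();p=np.array(s["eef_pos"])
    y=-np.sin(D[2])*(p[0]-D[0])+np.cos(D[2])*(p[1]-D[1])
    print(r,s["time_s"],np.round(s["force"],1),np.round(p,4),round(y,4))
    if y<-.018 or s["time_s"]>62: break
movel([p[0],p[1]+.012,p[2]+.0],speed=.15)
movel([p[0],p[1]+.012,.35],speed=.35)
a=read_camera("top");b=read_camera("scene")
cv2.imwrite("pics/c7.png",np.hstack([cv2.resize(b["pixels"][80:270,250:500],(400,304)),cv2.resize(a["pixels"][120:240,30:190],(400,304))]))
s=read_state();print(s["time_s"],s["opening"])
P=div(D,[lev(.52,.16),lev(.35,.16),lev(.0,.16)])
print((proj(b,P)-[250,80])*1.6)
E
```

```text
False 0.03334189542278797 [ 0.4421303  -0.26745842  0.00533455] 53.925
False 61.2417 [-0.9  0.8 -0.5] [0.484  0.1928 0.253 ] -0.0208
62.0167 0.033269845270089554
[[170.58431924 117.71845772]
 [193.82582318 113.05679315]
 [245.64976885 114.92094367]]
```

View pics/c7.png

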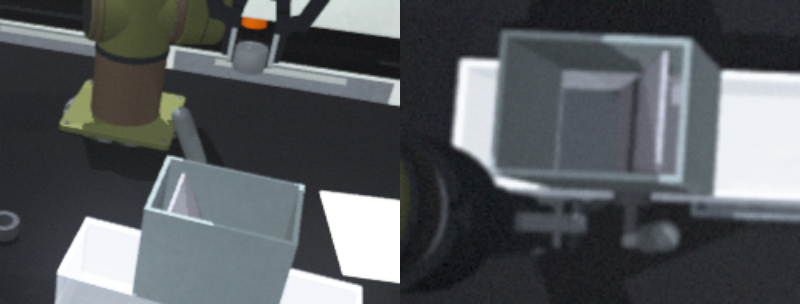

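The knob is at (181,115) in the scene half, between the predictions for 0.52 (171) and 0.35 (194). In the top half it is at 265, against 279 and 240. Both give about +0.45 rad, inside the "fully over" band. Barrel still held; drop it.

```bash
python3 - <<'E'
from station import *
from h import *
movel(W(0,0,.33),Q(D[2]),speed=.2)
movel(W(0,0,.258),speed=.2)
s=read_state();print(s["time_s"],s["opening"])
gripper_to(.07)
movel(W(0,0,.36),speed=.3)
movel(W(-.12,-.22,.38),speed=.35)
s=read_state();print(s["time_s"],s["opening"])
a=read_camera("top");b=read_camera("scene")
cl=cv2.createCLAHE(4,(4,4))
g=lambda i:cv2.cvtColor(cl.apply(cv2.resize(i,(400,300),interpolation=cv2.INTER_CUBIC)[:,:,1]),cv2.COLOR_GRAY2BGR)
b0=np.load("scene0.npz")["pixels"]
cv2.imwrite("pics/c8.png",np.vstack([np.hstack([g(b0[245:365,360:520]),g(b["pixels"][245:365,360:520])]),np.hstack([g(a["pixels"][120:240,30:190]),cv2.resize(b["pixels"][130:370,230:512],(400,300))])]))
E
```

```text
63.175 0.03249824788143925
64.9833 0.06978064375647688
```

View pics/c8.png

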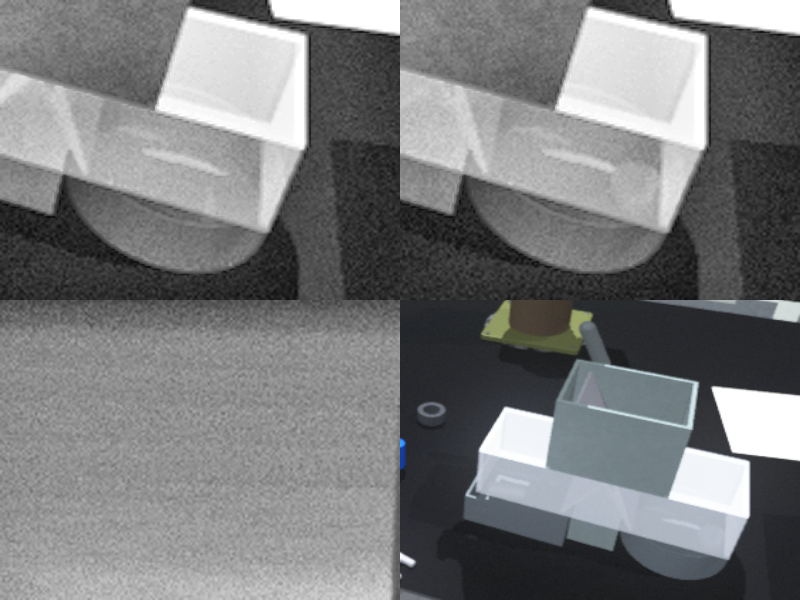

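The barrel now shows in the round tub at (635,180), absent in the before crop. The cylinder shows in the square tray at (512,483), and the lever knob is still over at (588,328). Handing in.

```bash
python3 -c "
from station import *
print(sign_off()); s=read_state();print(s['time_s'],s['force'])"
```

```text
the job is handed in; nothing more can be done
None
the job is handed in; nothing more can be done
```

Both specimens were sorted in the order asked, and I handed the job in at about 65 s of the 72 s allowed.

- **Sound cylinder:** I swung the lever to the −0.52 stop, where the camera matched the predicted knob position, and dropped the cylinder in. Both cameras place it lying in the square tray.
- **Crushed barrel:** I swung the lever the other way and dropped the barrel in. It shows in the round tub in the last picture.
- **Lever at hand-in:** it measured about +0.45 rad just before the drop. That is about 0.07 short of the stop, within the 0.17 allowed for "fully over". After the drop it still leaned the same way and nothing touched it.

**What went wrong or couldn't be checked:**
- **Lever pushes:** several were stopped early by my force limit (10–28 N). On the way back the handle tip met the wide part of the fingers and pushed the hand up, so I pushed higher with the finger's back while holding the barrel. The highest force wasn't logged.
- **Final check:** the arm blocked the last top picture, so the end state rests on the scene camera only, seen through the hood.

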